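Assemble a tip box in the loading nest

ROBOT

A 6-joint arm with a two-finger parallel gripper is mounted at the origin on the work surface. World frame = base frame: x ahead of the robot, y to its left, z up, the work surface at z = 0. Lengths are in mm, angles in rad, forces in N, time in s.
With the tool pointing down it reaches from about 350 to 775 mm from the base axis. Payload 7.3 kg.
Tool frame: the origin (TCP) lies at the centre of the arm's flange, where the gripper is bolted on; the fingertips stand 178 mm ahead of it and the grasp point (between the pads) lies 159 mm ahead of it; z points along the fingers, y is the line along which they close (so a half turn about z gives the same grasp; the last joint's range is limited). The gripper opens to 92 mm and grips with 3 to 60 N. Pads are 19 mm wide; open, the fingers measure 130 mm over their backs; the gripper's body (75 mm by 190 mm) begins 47 mm behind the grasp point.
Start: joints at [-1.418, 0.342, 1.524, -0, 1.275, -0.146], TCP at [154.566, -501.734, 404.741] pointing down, gripper open.
Joint ranges: [-2.53, 2.53], [-0.77, 2.02], [0.04, 2.7], [-1, 4.14], [0.28, 2.66], [-3.11, 3.11]. Speed limits (rad/s): [2.57, 2.57, 3.14, 3.14, 3.14, 3.14].

INTERFACE

Orientations are given as [roll, pitch, yaw] about the fixed x, y, z axes, in that order (R = Rz(yaw) Ry(pitch) Rx(roll)).
In Python, from plant import * gives the robot as it stands. The module is installed in compiled form; this text tells all that it offers.
- The arm moves only by the shell command python3 -m inch 'ROWS'. ROWS is JSON, a list of rows, each a list of 5 numbers: the shift along the tool's x, y, z in m, then the turn about the tool's z in rad, then the opening, from 0 (shut) to 1 (fully open). In form: [[tx, ty, tz, spin, claw], ...]. A call has 1 to 8 rows; each row is the pose to reach, as a shift and turn from the pose commanded when the call began, along the tool's axes at that moment; what a row does not reach only later rows make up. A row lasts 1/12 s, in which the tool goes at most 41.7 mm and 7.16 degrees, less where a joint would pass 70% of its speed; a pose out of reach is approached as far as the arm can. A call with a gripper value outside its range is refused whole. The fingers move at their own pace and stop on an object; the grip force is fixed at half the most. Time passes only in rows, so rows that repeat a pose let the fingers close. It gives the time, the measured TCP pose, the force, the opening and the grip force at its end, in the units of the state.
- get_obs(): the state, without advancing time (a new reading comes with each control period).
- capture(name): name is "scene" or "top" or "wrist"; returns a dict with "color" (480x640x3 uint8, red, green, blue), "intrinsics" (3x3 intrinsics, pixels), "pose" (4x4, takes a point from camera to world coordinates). Camera axes: x right, y down, z forward; pixel columns grow to the right and rows downward; lengths in mm; the calibration is good to about 2 mm. A picture is of the moment at which its call begins. There is no depth.
- close_job(): hands the job in; it is judged then, once.
Trained networks look in a picture, given as the dict that the camera call returned (one of the last four; its "shot" number tells which), for a name from the list of things; names that differ only in an ending like _2 or _b are one class to them, and where a whole thing is asked for, a point or a joint stands for the part that bears it (a point fixed in the world has none). Each returns a list of dicts, best first, with "conf" (0 to 1); they miss things now and then, are a little off and sometimes report something else, mostly with a low value. They report only what shows in the picture. A call takes as long as a camera call. They do not tell look-alikes from the thing itself.
- look_for(picture, target): "rect" ([centre column, centre row, width, height] in pixels, round what is visible of it).
- trace(picture, target): "pixels" (480x640 bool, what is visible of it) and "rect" ([centre column, centre row, width, height] in pixels, round what is visible of it).
- tip_of(picture, target): "centre" ([column, row] in pixels: a listed point, or the origin of a listed thing).
The state is a dict: "time": time; "joint_positions": joint angles; "dq": joint speeds; "tau": joint torques, N m; "tool_pos": TCP position; "tcp_rot": TCP orientation; "contact_force": force on the tool from outside, world axes, zero at the start; "moment": the same for the moment, N m; "grip_width": finger opening in mm; "finger_force": force on a finger pad.
Only numpy, scipy, OpenCV 4.12 (cv2) and the standard library are available. Lean on these libraries where they do the work, as an engineer would, in place of code of your own. Each camera call takes 0.05 s, during which the arm holds its last target. There are 200 camera calls.

TASK

Put a pipette-tip box together in the grey loading nest: set the green box body fully down in the pocket between the corner guides and let go, then seat the top white insert from the pile of three on it and let go, then the red lid on top. Lower each part squarely into place instead of dropping it; either end may face either way. Leave the other two inserts in their pile and do not disturb the bottle, beaker, vortex mixer and tube rack.

Things in the scene. Friction and masses are not known exactly. Their poses are not given: they have to be found in the camera images.
- nest: Fixed loading nest: grey pedestal 144 (x) x 84 (y) x 30 mm high; on it a pocket 120 (x) x 60 (y) mm inside, bounded only by four L-shaped aluminium corner guides 5 mm thick, so the middle 80 mm of each long side is open for fingers. Orange lips on the guides flare out about 6 mm and end 111 mm above the bench. Origin: centre of the underside; x along the pocket, z up.
- pocket (a point): Centre of the pocket floor, 30 mm above the nest's underside, axes as the nest. The straight part of the corner guides stands 70 mm above it, the flared lips end 81 mm above it. With all in place the origins of box, insert and lid are 0, 37 and 61 mm above it.
- box: Loose green open-topped box body, 116 (x) x 56 (y) x 42 (z) mm, walls 4 mm, floor 5 mm, flat underside, about 0.14 kg. Stands upright on the bench. Origin: centre of the underside; x along its length, z up. Fits the pocket with 2 mm play per side; same either way round. Grip across the 56 mm width.
- insert: Top white insert of a pile of three, blue dots on top, 29 mm high, 0.1 kg: flange 116 (x) x 56 (y) mm from 5 to 29 mm above the origin; below it a foot 101 x 41 mm; on top a recess 6 mm deep in a 4 mm rim. The foot drops into the box or a lower insert's recess (3.5 mm play per side), flange on its rim. Origin: centre of the foot's underside; x along its length, z up. Grip the flange across 56 mm.
- spare_mid: Loose white insert like the top one, second in the pile, directly under it, 24 mm lower; origin as the insert. Stays where it is.
- spare_low: Loose white insert like the top one, lowest in the pile, its foot on the bench. Stays where it is.
- lid: Loose red lid, 33 mm high, about 0.1 kg: block 116 (x) x 56 (y) mm from 5 to 33 mm above the origin, foot 101 x 41 x 5 mm below it, which drops into the insert's recess. It stands on its foot on the bench, upright. Origin: centre of the foot's underside; x along its length, z up. Grip across the 56 mm width.
- bottle: Bystander: white reagent bottle with blue cap, 72 mm diameter, 210 mm high, loose. Origin: centre of the underside.
- beaker: Bystander: clear open beaker, 92 mm diameter, 120 mm high, loose. Origin: centre of the underside.
- mixer: Bystander: white vortex mixer with blue cup on top, 96 mm diameter, 73 mm high, loose, 0.8 kg. Origin: centre of the underside.
- rack: Bystander: blue tube rack with tubes, 86 (x) x 50 (y) mm, 61 mm high, loose. Origin: centre of the underside; x along its length.
There are look-alikes about, which are no part of the job. What is shaped like the insert but yellow is not meant.

How it is judged (in metres and radians):
On the way, in this order (a step that is already met when the one before it is completed fails the run):
1. green box body seated on the pocket floor and let go (z of box in the frame of pocket between -0.003 and 0.0025 m and horizontal distance between box and pocket below 0.005 m and angle between the x axis of box and the x axis of pocket, either way round below 0.06 rad and angle between box's own z axis and vertical below 0.04 rad and contact force between the fingers and box below 0.1 N), for 0.2 s.
2. top white insert nested in the seated box body and let go (z of box in the frame of pocket between -0.003 and 0.0025 m and horizontal distance between each of box, insert and pocket below 0.005 m and angle between the x axis of each of box, insert and the x axis of pocket, either way round below 0.06 rad and angle between each of box, insert's own z axis and vertical below 0.04 rad and z of insert in the frame of pocket between 0.034 and 0.0395 m and contact force between the fingers and insert below 0.1 N), for 0.2 s.
3. red lid nested in the seated insert and let go (z of box in the frame of pocket between -0.003 and 0.0025 m and horizontal distance between each of box, insert, lid and pocket below 0.005 m and angle between the x axis of each of box, insert, lid and the x axis of pocket, either way round below 0.06 rad and angle between each of box, insert, lid's own z axis and vertical below 0.04 rad and z of insert in the frame of pocket between 0.034 and 0.0395 m and z of lid in the frame of pocket between 0.058 and 0.0635 m and contact force between the fingers and lid below 0.1 N), for 0.2 s.
At the end, for the whole second after the job is handed in: Body, insert and lid released, at rest in the pocket: origins 0, 37, 61 mm over its floor (+2.5/-3), within 5 mm of its centre, 0.06 rad of its direction (either way), tilt under 0.04; spare inserts within 20 mm and bystanders within 30 mm of their starts, tilt under 0.1 (z of box in the frame of pocket between -0.003 and 0.0025 m and horizontal distance between each of box, insert, lid and pocket below 0.005 m and angle between the x axis of each of box, insert, lid and the x axis of pocket, either way round below 0.06 rad and angle between each of box, insert, lid's own z axis and vertical below 0.04 rad and z of insert in the frame of pocket between 0.034 and 0.0395 m and z of lid in the frame of pocket between 0.058 and 0.0635 m and linear speed of each of box, insert, lid below 0.02 m/s and distance of each of spare_low, spare_mid from where it was at the start of the episode below 0.02 m and distance of each of bottle, beaker, mixer, rack from where it was at the start of the episode below 0.03 m and angle between each of spare_low, spare_mid, bottle, beaker, mixer, rack's own z axis and vertical below 0.1 rad); the robot touches nothing.
It fails at once if the box is dropped or thrown: faster than 0.6 m/s (a free fall of about 18 mm) while the fingers do not hold it (contact force between the fingers and box below 0.1 N and linear speed of box above 0.6 m/s).
It fails at once if the insert is dropped or thrown: faster than 0.6 m/s (a free fall of about 18 mm) while the fingers do not hold it (contact force between the fingers and insert below 0.1 N and linear speed of insert above 0.6 m/s).
It fails at once if the lid is dropped or thrown: faster than 0.6 m/s (a free fall of about 18 mm) while the fingers do not hold it (contact force between the fingers and lid below 0.1 N and linear speed of lid above 0.6 m/s).
It fails at once if one of the two other inserts is carried off or pushed more than 20 mm or tipped (distance of any of spare_low, spare_mid from where it was at the start of the episode above 0.02 m or angle between any of spare_low, spare_mid's own z axis and vertical above 0.3 rad).
It fails at once if bottle, beaker, mixer or rack pushed more than 30 mm or tipped by more than 0.3 rad (distance of any of bottle, beaker, mixer, rack from where it was at the start of the episode above 0.03 m or angle between any of bottle, beaker, mixer, rack's own z axis and vertical above 0.3 rad).
It also fails if it takes over 72 s, if anything falls off the work surface, if the arm or the gripper's body presses on something with over 40 N, if the wrist force passes 120 N, or if a joint passes its speed limit or range.

## Working session

There is one attempt and no reset: what is moved stays moved. The work goes in short steps, Python scripts to look and compute and a shell command to move; the robot and the scene stay as the last step left them, time stands still between calls to the robot, and variables do not carry over. Pictures are saved under pics/ and viewed, at most 10 in all, crops included, and the job is handed in when it is done.

```bash
mkdir -p pics; python3 - <<'E'
from plant import *
import cv2,numpy as np
o=get_obs();print(o)
for n in("scene","top"):
    c=capture(n);cv2.imwrite(f"pics/{n}0.png",c["color"][:,:,::-1]);print(n,c["intrinsics"],c["pose"].round(4))
    for t in("nest","pocket","box","insert","lid","bottle","beaker","mixer","rack"):
        print(t,[(np.round(d["rect"]),round(d["conf"],2)) for d in look_for(c,t)][:4] , [(np.round(d["centre"],1),round(d["conf"],2)) for d in tip_of(c,t)][:4])
E
```

```text
{'time': 0.0, 'joint_positions': array([-1.41798804e+00,  3.42704073e-01,  1.52502668e+00, -5.97756736e-06,
        1.27541656e+00, -1.45987055e-01]), 'dq': array([-4.73472118e-04, -1.35042371e-04, -8.23488981e-05,  9.20939390e-04,
       -1.53398001e-05,  5.63750636e-04]), 'tau': array([ 1.25572511e-03, -4.31237555e+01, -2.44221461e+01,  7.17766816e-02,
        5.59993798e-02, -1.49257453e-04]), 'tool_pos': array([ 154.54861734, -501.58590722,  404.05106825]), 'tcp_rot': array([-3.14005371e+00, -2.20498700e-04,  2.98796914e-01]), 'contact_force': array([ 0.22303856, -0.17195315, -0.04635344]), 'moment': array([-0.00884334, -0.00093026, -0.05399464]), 'finger_force': 0.0, 'grip_width': 91.93671358001113}
scene [[468.98457456   0.         311.75504048]
 [  0.         468.98457456 247.83026747]
 [  0.           0.           1.        ]] [[ 7.1890000e-01  4.2760000e-01 -5.4800000e-01  1.1668245e+03]
 [ 6.9510000e-01 -4.3740000e-01  5.7060000e-01 -6.9154310e+02]
 [ 4.3000000e-03 -7.9110000e-01 -6.1170000e-01  7.3199900e+02]
 [ 0.0000000e+00  0.0000000e+00  0.0000000e+00  1.0000000e+00]]

[... 1851 characters left out ...]
.85), (array([342., 310.,  40.,  54.]), 0.74), (array([343., 151.,  24.,  50.]), 0.63)] [(array([338.2, 240.1]), 0.96), (array([488.8, 260.4]), 0.93), (array([341.9, 152.8]), 0.8), (array([340.2, 311.2]), 0.6)]
lid [(array([233., 252.,  49.,  48.]), 0.88)] [(array([237.3, 255.9]), 0.66)]
bottle [(array([146., 209.,  52.,  42.]), 0.73)] [(array([159. , 212.9]), 0.71), (array([394.7, 206.4]), 0.65)]
beaker [(array([272., 167.,  41.,  46.]), 0.61)] [(array([274.6, 179.6]), 0.6), (array([405.8, 310.5]), 0.34), (array([337. , 239.7]), 0.2)]
mixer [(array([397., 208.,  39.,  42.]), 0.58)] [(array([395.4, 210.5]), 0.97)]
rack [(array([282., 326.,  38.,  38.]), 0.87)] [(array([282.3, 325.5]), 0.61)]
```

View pics/scene0.png

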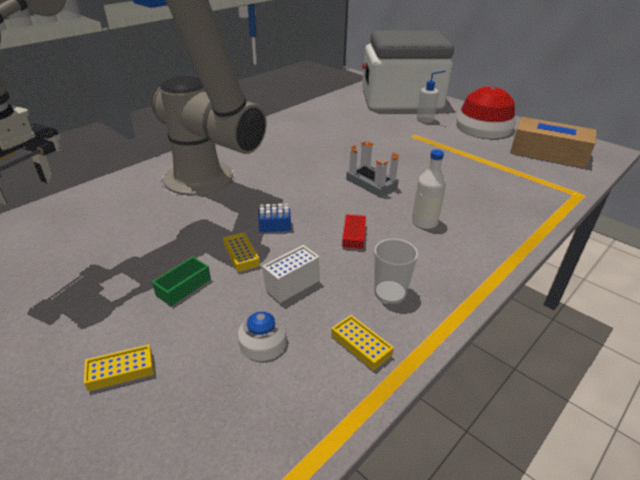

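View pics/top0.png

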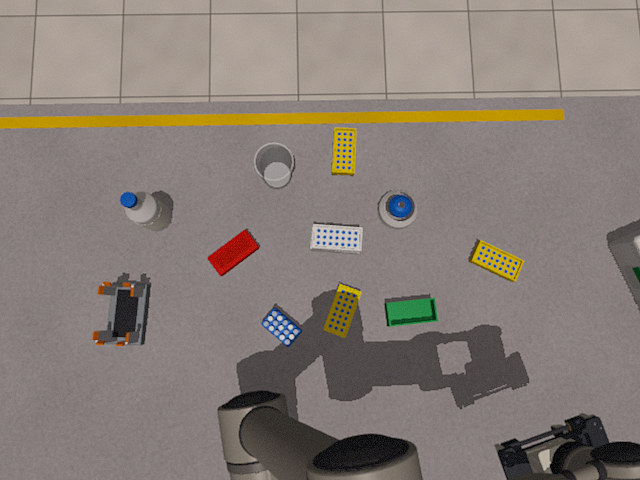

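The scene shows white pile at (336,239) in the top view, green box at (411,311), red lid at (233,252) and nest at (122,312). The insert look-alikes at (344,151), (497,261) and (342,310) are yellow, so only the white pile with blue dots fits. I'll fit the silhouettes and confirm with a crop.

```bash
cat > h.py <<'E'
from plant import *
import cv2,numpy as np
from scipy.optimize import minimize
S=4
def proj(c,P):
    T=np.linalg.inv(c["pose"]);q=np.c_[P,np.ones(len(P))]@T.T
    q=q[:,:3]@np.asarray(c["intrinsics"]).T;return q[:,:2]/q[:,2:]
def ray(c,uv,z):
    d=c["pose"][:3,:3]@np.linalg.inv(c["intrinsics"])@np.r_[uv,1];o=c["pose"][:3,3]
    return (o+d*(z-o[2])/d[2])
def blk(lx,ly,z0,z1): return np.array([[a*lx/2,b*ly/2,z] for a in(-1,1) for b in(-1,1) for z in(z0,z1)],float)
FOOT=lambda h:[np.r_[blk(116,56,5,h),blk(101,41,0,5)]]
g=lambda x0,x1,y0,y1,z0,z1:[np.array([[sx*a,sy*b,z] for a in(x0,x1) for b in(y0,y1) for z in(z0,z1)],float) for sx in(-1,1) for sy in(-1,1)]
M={"box":[blk(116,56,0,42)],"insert":FOOT(77),"lid":FOOT(33),
 "nest":[blk(144,84,0,30)]+g(40,65,30,35,30,100)+g(60,65,20,35,30,100)}
def world(P,p):
    c,s=np.cos(p[2]),np.sin(p[2]);return np.c_[c*P[:,0]-s*P[:,1]+p[0],s*P[:,0]+c*P[:,1]+p[1],P[:,2]]
def sil(c,parts,p):
    m=np.zeros((480*S,640*S),np.uint8)
    for P in parts:
        h=cv2.convexHull(((proj(c,world(P,p))+.5)*S-.5).astype(np.float32)); cv2.fillConvexPoly(m,np.round(h*16).astype(np.int32),1,shift=4)
    return cv2.resize(m.astype(np.float32),(640,480),interpolation=cv2.INTER_AREA)
def cmask(c,n,seed,r=45):
    im=c["color"];h=cv2.cvtColor(im,cv2.COLOR_RGB2HSV).astype(int);H,s,v=h[...,0],h[...,1],h[...,2]
    m={"box":(abs(H-70)<22)&(s>90),"lid":((H<8)|(H>172))&(s>110),"insert":((v>150)&(s<60))|((abs(H-115)<15)&(s>60))}[n].astype(np.uint8)
    w=np.zeros_like(m);cv2.circle(w,tuple(int(a) for a in seed),r,1,-1);m*=w
    m=cv2.morphologyEx(m,cv2.MORPH_CLOSE,np.ones((5,5)))
    k,l,st,_=cv2.connectedComponentsWithStats(m);return (l==1+np.argmax(st[1:,4])).astype(np.float32)
def fit(cs,ms,parts,p0):
    f=lambda p:sum(np.abs(sil(c,parts,p)-m).sum()/m.sum() for c,m in zip(cs,ms))
    best=min((minimize(f,[p0[0],p0[1],y],method="Nelder-Mead",options=dict(initial_simplex=[[p0[0]-8,p0[1]-8,y-.15],[p0[0]+8,p0[1],y],[p0[0],p0[1]+8,y],[p0[0],p0[1],y+.15]],xatol=.02,fatol=1e-5)) for y in p0[2]),key=lambda r:r.fun)
    return best.x,best.fun
E
python3 - <<'E'
from h import *
t=capture("top");s=capture("scene")
ys=np.arange(-1.4,1.6,.4)
for n,a,b,z in(("box",(411,310),(182,280),21),("insert",(336,239),(292,273),60),("lid",(233,252),(354,232),20)):
    p=ray(t,a,z);ma,mb=cmask(t,n,a),cmask(s,n,b)
    p0=[p[0],p[1],ys];r=fit([t],[ma],M[n],p0);p1=[*r[0][:2],[r[0][2]]]
    print(n,ma.sum(),mb.sum(),r,fit([s],[mb],M[n],p1),fit([t,s],[ma,mb],M[n],p1))
p=ray(t,(126,312),0);print(p,ray(t,(127.5,312.7),30),ray(s,(373.2,174.8),30))
for c in(t,s):
    for n in("nest","pocket"):
        for d in trace(c,n)[:2]:
            print(n,d["conf"],d["pixels"].sum(),d["rect"]); m=d["pixels"].astype(np.float32)
            if d["conf"]>.5: print(fit([c],[m],M["nest"],[p[0],p[1],ys]))
i=t["color"][:,:,::-1]
cv2.imwrite("pics/c1.png",np.hstack([cv2.resize(i[200:280,290:390],(400,320),interpolation=3),cv2.resize(i[262:362,70:195],(400,320),interpolation=3)]))
E
```

```text
box 1211.0 1604.0 (array([ 400.67683708, -324.10983296,   -1.48481733]), np.float64(0.04185590520501137)) (array([ 400.80878166, -319.39912646,   -1.48297408]), np.float64(0.05412250757217407)) (array([ 400.80635848, -322.79767391,   -1.48096733]), np.float64(0.118557408452034))
insert 1268.0 1360.0 (array([ 578.39564022, -149.23059342,   -1.67343829]), np.float64(0.14520898461341858)) (array([516.93967113, -95.56007475,  -1.50137455]), np.float64(0.7142463326454163)) (array([ 577.03220252, -145.04185125,   -1.65150556]), np.float64(1.4324278831481934))
lid 1158.0 721.0 (array([553.30002655, 101.05091952,  -0.94178695]), np.float64(0.05564551055431366)) (array([555.06651825, 104.60338313,  -0.93097439]), np.float64(0.07134188711643219)) (array([555.14585059, 101.90759925,  -0.92279745]), np.float64(0.18173573911190033))
[415.16524187 362.51825209   0.        ] [413.31287451 348.13468138  30.        ] [418.1004077  358.43708602  30.        ]
nest 0.91 2916 [119.7, 313.9, 58.2, 68.2]
(array([ 4.13065047e+02,  3.54166309e+02, -8.21411905e-02]), np.float64(0.08590535074472427))
nest 0.67 1641 [372.5, 170.2, 57.3, 55.5]
(array([ 4.10508488e+02,  3.60764405e+02, -5.86399934e-02]), np.float64(0.09015082567930222))
pocket 0.89 1841 [371.2, 169.1, 50.9, 54.9]
(array([ 4.10423741e+02,  3.59198901e+02, -7.81128012e-02]), np.float64(0.14289109408855438))
```

View pics/c1.png

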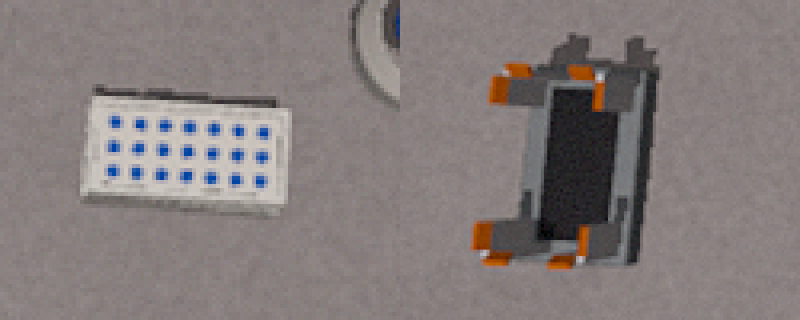

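The crop confirms a white pile with blue dots, which is the real insert. Box is at (401,-322) with long-axis yaw 1.66, lid at about (555,102), and nest at about (412,357) with yaw about -0.06. I'll move above the box and refine with the wrist camera.

```bash
cat >> h.py <<'E'
def go(x,y,z,yaw):
    o=get_obs();p=o["tool_pos"];r=o["tcp_rot"];a=r[2];d=np.array([x,y,z])-p
    sp=-((yaw-a+np.pi)%(2*np.pi)-np.pi)
    c,s=np.cos(a),np.sin(a)
    print("shift",np.round([(c*d[0]+s*d[1])/1e3,(s*d[0]-c*d[1])/1e3,-d[2]/1e3,sp],4),"at",p.round(1),r.round(4),"grip",round(o["grip_width"],1),round(o["finger_force"],1),"t",round(o["time"],2))
E
python3 -c "
from h import *
go(401,-322,400,1.659)"
```

```text
shift [ 0.2884 -0.0992  0.0047 -1.3602] at [ 154.6 -501.7  404.7] [ 3.1415 -0.      0.2988] grip 91.8 0.0 t 2.2
```

```bash
python3 -m inch '[[0.288,-0.099,0.005,-1.36,1],[0.288,-0.099,0.005,-1.36,1],[0.288,-0.099,0.005,-1.36,1],[0.288,-0.099,0.005,-1.36,1],[0.288,-0.099,0.005,-1.36,1],[0.288,-0.099,0.005,-1.36,1],[0.288,-0.099,0.005,-1.36,1],[0.288,-0.099,0.005,-1.36,1]]'; python3 -c "
from h import *
go(401,-322,400,1.659)"
```

```text
time: 2.87
tool_pos: [403.9, -319.1, 399.8]
tcp_rot: [3.14, -0.001, 1.309]
contact_force: [-1.1, 0.6, -0.2]
grip_width: 91.9
finger_force: 0.0
shift [-3.600e-03 -2.100e-03 -2.000e-04 -3.505e-01] at [ 403.9 -319.1  399.8] [ 3.1402e+00 -1.3000e-03  1.3085e+00] grip 91.9 0.0 t 2.87
```

```bash
python3 -m inch '[[-0.003,-0.002,0,-0.35,1],[-0.003,-0.002,0,-0.35,1],[-0.003,-0.002,0,-0.35,1],[-0.003,-0.002,0,-0.35,1],[-0.003,-0.002,0,-0.35,1]]' >/dev/null; python3 - <<'E'
from h import *
go(401,-322,400,1.659)
w=capture("wrist");cv2.imwrite("pics/w1.png",w["color"][:,:,::-1])
print(w["pose"].round(3),w["intrinsics"])
print([(d["rect"],d["conf"]) for d in look_for(w,"box")])
c=proj(w,np.array([[401,-322,21]]))[0];print(c)
m=cmask(w,"box",c,250);print(m.sum(),fit([w],[m],M["box"],[401,-322,[1.659]]))
E
```

```text
shift [ 0.0024  0.0032 -0.0002 -0.0133] at [ 398.  -324.7  399.8] [3.1415e+00 1.0000e-04 1.6457e+00] grip 91.7 0.0 t 3.28
[[ 9.97000e-01  7.10000e-02  2.10000e-02  3.93364e+02]
 [ 7.40000e-02 -9.61000e-01 -2.65000e-01 -2.54172e+02]
 [ 1.00000e-03  2.66000e-01 -9.64000e-01  3.80311e+02]
 [ 0.00000e+00  0.00000e+00  0.00000e+00  1.00000e+00]] [[362.88797908   0.         320.96009133]
 [  0.         362.88797908 244.16468027]
 [  0.           0.           1.        ]]
[([324.6, 214.8, 60.1, 122.1], 0.75)]
[323.18465844 214.61440143]
6940.0 (array([ 402.44026906, -323.1846282 ,    1.66901334]), np.float64(0.039553314447402954))
```

View pics/w1.png

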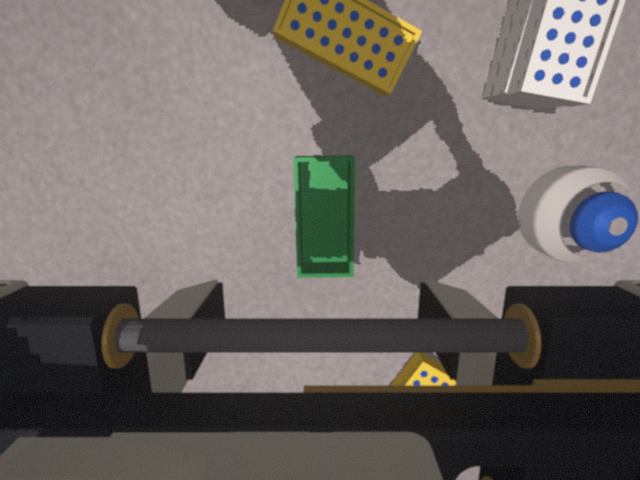

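Wrist view shows the green box at (325,215), clear of its neighbours, and the fit agrees. Grasping at 35 mm height.

```bash
python3 -c "
from h import *
go(402.3,-323,194,1.669)"
```

```text
shift [ 0.0014  0.0046  0.2058 -0.0232] at [ 397.9 -324.8  399.8] [3.1415e+00 1.0000e-04 1.6458e+00] grip 91.6 0.0 t 3.38
```

```bash
python3 -m inch '[[0.0014,0.0046,0.03,-0.023,1],[0.0014,0.0046,0.07,-0.023,1],[0.0014,0.0046,0.11,-0.023,1],[0.0014,0.0046,0.15,-0.023,1],[0.0014,0.0046,0.18,-0.023,1],[0.0014,0.0046,0.2,-0.023,1],[0.0014,0.0046,0.206,-0.023,1],[0.0014,0.0046,0.206,-0.023,1]]'; python3 -m inch '[[0,0,0,0,0],[0,0,0,0,0],[0,0,0,0,0],[0,0,0,0,0],[0,0,0,0,0],[0,0,0,0,0],[0,0,0,0,0],[0,0,0,0,0]]'; python3 -m inch '[[0,0,-0.01,0,0],[0,0,-0.04,0,0],[0,0,-0.08,0,0],[0,0,-0.12,0,0],[0,0,-0.16,0,0],[0,0,-0.2,0,0],[0,0,-0.22,0,0],[0,0,-0.22,0,0]]';python3 -c "
from h import *
go(412,357,414,3.08)"
```

```text
time: 4.05
tool_pos: [402.1, -322.8, 192.4]
tcp_rot: [-3.14, -0.002, 1.67]
contact_force: [0.2, 0.3, -0.2]
grip_width: 92.2
finger_force: 0.0
time: 4.72
tool_pos: [402.4, -323.1, 194.3]
tcp_rot: [3.141, 0.001, 1.672]
contact_force: [-0.6, 0.9, 6.9]
grip_width: 55.7
finger_force: 30.0
time: 5.38
tool_pos: [402.7, -323.1, 419.5]
tcp_rot: [3.135, 0.008, 1.672]
contact_force: [0.1, -0.5, -1.0]
grip_width: 55.7
finger_force: 30.0
shift [ 0.6757  0.0779  0.0055 -1.4081] at [ 402.7 -323.1  419.5] [3.1353 0.0082 1.6719] grip 55.7 30.0 t 5.38
```

```bash
python3 -m inch '[[0.55,0.065,0.005,-1.41,0],[0.55,0.065,0.005,-1.41,0],[0.55,0.065,0.005,-1.41,0],[0.55,0.065,0.005,-1.41,0],[0.55,0.065,0.005,-1.41,0],[0.55,0.065,0.005,-1.41,0],[0.55,0.065,0.005,-1.41,0],[0.55,0.065,0.005,-1.41,0]]' >/dev/null;python3 -c "
from h import *
go(412,225,414,3.08)"
```

```text
shift [ 0.0907  0.1925 -0.0042 -0.4025] at [407.   12.3 409.8] [-3.1411e+00 -1.8000e-03  2.6775e+00] grip 55.5 30.0 t 6.05
```

```bash
python3 -m inch '[[0.09,0.192,0,-0.4,0],[0.09,0.192,0,-0.4,0],[0.09,0.192,0,-0.4,0],[0.09,0.192,0,-0.4,0],[0.09,0.192,0,-0.4,0],[0.09,0.192,0,-0.4,0],[0.09,0.192,0,-0.4,0],[0.09,0.192,0,-0.4,0]]' >/dev/null;python3 - <<'E'
from h import *
go(412,357,414,3.08)
w=capture("wrist");cv2.imwrite("pics/w2.png",w["color"][:,:,::-1])
np.savez("w2.npz",**{k:np.asarray(w[k]) for k in("color","pose","intrinsics")})
for n in("nest","pocket"):
    print([(np.round(d["centre"]),d["conf"],ray(w,d["centre"],0 if n=="nest" else 30)) for d in tip_of(w,n)])
    for d in trace(w,n)[:1]:
        print(d["rect"],d["conf"]);m=d["pixels"].astype(np.float32);print(fit([w],[m],M["nest"],[412,357,[-.06]]))
m=cmask(w,"box",(320,250),300);print(cv2.minAreaRect(np.argwhere(m)[:,::-1].astype(np.float32)))
E
```

```text
shift [ 0.0114  0.1344 -0.0044 -0.0069] at [414.2 222.2 409.6] [-3.1400e+00 -2.2000e-03  3.0731e+00] grip 55.5 30.0 t 6.72
[(array([442., 206.]), 0.81, array([417.08584385, 351.65911515,   0.        ]))]
[475.8, 215.7, 153.2, 161.8] 0.89
(array([ 4.13609830e+02,  3.53868532e+02, -8.67153978e-02]), np.float64(0.09817615151405334))
[(array([453., 208.]), 0.75, array([413.37886361, 353.73738128,  30.        ]))]
[475.1, 215.3, 151.2, 166.1] 0.8
(array([ 4.13912784e+02,  3.54006991e+02, -8.35317332e-02]), np.float64(0.09979870915412903))
((322.5, 244.5), (153.0, 147.0), 0.0)
```

View pics/w2.png

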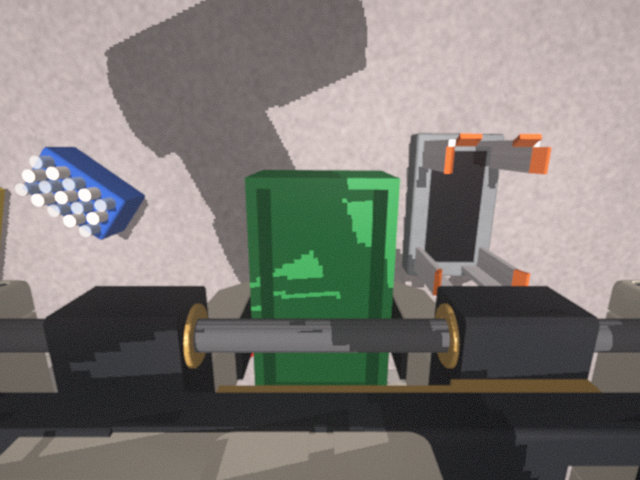

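Nest is seen fully at (475,215), guides upright with orange lips; the box is held squarely. I'll refine with a fuller nest model (lips) and the box's offset in the gripper.

```bash
cat > n.py <<'E'
from h import *
import sys
w=dict(np.load("w2.npz"))
def lips(L):
    r=[]
    for sx in(-1,1):
        for sy in(-1,1):
            r.append(np.array([[sx*x,sy*(y+d),z] for x in(40,65) for y in(30,35) for d,z in((0,100),(6,111))],float))
            r.append(np.array([[sx*(x+d),sy*y,z] for x in(60,65) for y in(L,35) for d,z in((0,100),(6,111))],float))
    return r
t=capture("top");s=capture("scene")
best=None
for L in(10,15,20):
    P=[blk(144,84,0,30)]+g(40,65,30,35,30,100)+g(60,65,L,35,30,100)+lips(L)
    R=[]
    for c in(w,t,s):
        if c is w: 
            c2=capture("wrist");d=trace(c2,"nest")[0]
        else: d=trace(c,"nest")[0]
        R.append((c,d["pixels"].astype(np.float32)))
    print(L,[(f[0].round(3),round(f[1],3)) for f in [fit([c],[m],P,[413,355,[-.07]]) for c,m in R]])
m=cmask(w,"box",(320,250),300);m[285:]=0
o=get_obs()["tool_pos"];print(o)
import h
h0=sil
h.sil=lambda c,parts,p:np.r_[h0(c,parts,p)[:285],np.zeros((195,640),np.float32)]
b=M["box"][0]+[0,0,o[2]-194]
r=h.fit([w],[m],[b],[o[0],o[1],[-.07]]);print(r)
a=3.0731;d=r[0][:2]-o[:2];print("tool x off",np.cos(a)*d[0]+np.sin(a)*d[1],"tool y off",np.sin(a)*d[0]-np.cos(a)*d[1])
P=[blk(144,84,0,30)]
q=cv2.resize(w["color"][100:320,370:590][:,:,::-1],(600,600),interpolation=2);k=600/220
f=fit([w],[R[0][1]],P+g(40,65,30,35,30,100)+g(60,65,15,35,30,100)+lips(15),[413,355,[-.07]])[0]
for poly,col in(([[x,y,30] for x,y in((-72,-42),(72,-42),(72,42),(-72,42))],(255,0,0)),([[x,y,30] for x,y in((-60,-30),(60,-30),(60,30),(-60,30))],(0,255,0)),([[x,y,100] for x,y in((-65,-35),(65,-35),(65,35),(-65,35))],(0,0,255))):
    u=(proj(w,world(np.array(poly,float),f))+.5-[370,100])*k;cv2.polylines(q,[np.round(u).astype(np.int32)],True,col,1)
cv2.imwrite("pics/ov.png",q)
E
python3 n.py
```

```text
Traceback (most recent call last):
  File "n.py", line 19, in <module>
    else: d=trace(c,"nest")[0]
            ~~~~~~~~~~~~~~~^^^
IndexError: list index out of range
```

```bash
sed -i 's/^t=capture.*$//; s/for c in(w,t,s):/for c in(w,):/' n.py; python3 n.py
```

```text
10 [(array([ 4.12398e+02,  3.51860e+02, -6.30000e-02]), np.float64(0.154))]Traceback (most recent call last):
  File "n.py", line 18, in <module>
    c2=capture("wrist");d=trace(c2,"nest")[0]
                          ~~~~~~~~~~~~~~~~^^^
IndexError: list index out of range
```

```bash
python3 - <<'E'
s=open('n.py').read()
a=s.index("    for c in(w,):");b=s.index("    print(L")
s=s[:a]+"    R=[(w,MK)]\n"+s[b:]
s=s.replace("best=None","D=[]\nwhile not D: D=trace(capture('wrist'),'nest')+trace(capture('wrist'),'pocket')\nMK=D[0]['pixels'].astype(np.float32);print(D[0]['rect'],MK.sum())").replace("(10,15,20)","(15,20,25)")
open('n.py','w').write(s)
E
python3 n.py
```

```text
[476.1, 213.6, 146.5, 159.5] 15429.0
15 [(array([ 4.12986e+02,  3.51737e+02, -5.70000e-02]), np.float64(0.163))]
20 [(array([ 4.12755e+02,  3.50879e+02, -5.10000e-02]), np.float64(0.148))]
25 [(array([ 4.12624e+02,  3.50787e+02, -5.80000e-02]), np.float64(0.136))]
[414.60834704 222.33154828 410.66196427]
(array([ 4.13534515e+02,  2.21285380e+02, -8.02062105e-02]), np.float64(0.015462919138371944))
tool x off 0.9997153291869751 tool y off -1.1172078332821895
```

View pics/ov.png

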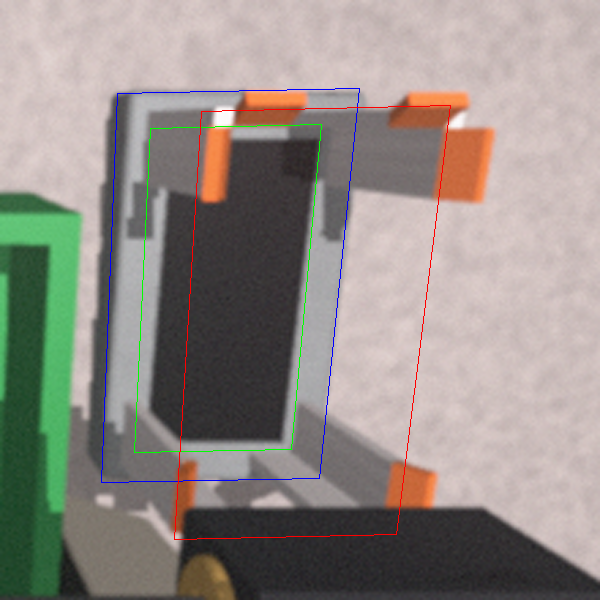

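```bash
python3 - <<'E'
from h import *
w=dict(np.load("w2.npz"));G=cv2.GaussianBlur(cv2.cvtColor(w["color"],cv2.COLOR_RGB2GRAY).astype(float),(3,3),0)
A=[]
for r in range(174,246,6):
    row=G[r,400:510];d=np.diff(row)
    def sub(i): 
        e=abs(d[i-1:i+2]);return 400+.5+i+(e[2]-e[0])/ (e.sum()) 
    l=20+np.argmin(d[20:45]);R=60+np.argmax(d[60:92])
    pl=ray(w,[sub(l),r],30);pr=ray(w,[sub(R),r],30);A.append(np.r_[r,sub(l),sub(R),pl[:2],pr[:2]])
A=np.array(A);print(A.round(1))
L=np.polyfit(A[:,3],A[:,4],1);R=np.polyfit(A[:,5],A[:,6],1)
print("yaw",L[0],R[0],"mid y at x=413",(np.polyval(L,413)+np.polyval(R,413))/2,"width",np.polyval(R,413)-np.polyval(L,413))
for c in(440,448,456,464):
    col=G[:,c];d=np.diff(col);t=140+np.argmin(d[140:165]);b=250+np.argmax(d[250:272]);print(c,t,b,ray(w,[c,t+.5],30)[:2],ray(w,[c,b+.5],30)[:2])
E
```

```text
[[174.  430.5 483.5 378.6 330.6 382.2 382.3]
 [180.  430.3 482.6 384.4 330.6 387.9 381.7]
 [186.  429.5 482.4 390.2 329.8 393.8 381.7]
 [192.  429.4 481.5 396.1 329.7 399.7 381.1]
 [198.  428.5 480.6 402.  328.9 405.6 380.5]
 [204.  428.4 479.7 408.  328.8 411.6 379.9]
 [210.  427.5 479.4 414.  328.  417.6 379.9]
 [216.  427.3 478.5 420.1 327.9 423.7 379.3]
 [222.  426.5 477.6 426.3 327.1 429.8 378.6]
 [228.  426.4 476.7 432.5 327.  436.  378. ]
 [234.  425.5 476.4 438.7 326.1 442.3 378. ]
 [240.  425.3 475.5 445.1 326.  448.6 377.3]]
yaw -0.07333789269854066 -0.07542808080660789 mid y at x=413 354.13811891639773 width 51.74674941834451
440 140 261 [347.63033312 339.37090489] [469.34635015 341.42257875]
448 146 261 [353.71019002 347.10661285] [469.91881389 349.73538689]
456 150 261 [357.96918705 354.85392264] [470.4912233  358.04740602]
464 150 261 [358.50176956 362.51626716] [471.06357837 366.35863626]
```

Pocket inlay gives nest (414.2, 354.1), yaw -0.0745, with symmetric margins. Box in the same camera: (413.5, 221.3). Move over the nest and lower in stages.

```bash
python3 -c "
from h import *
go(415.2,355.1,330,3.079)"
```

```text
shift [ 0.0086  0.1325  0.0807 -0.007 ] at [414.6 222.3 410.7] [-3.1415  0.      3.072 ] grip 56.1 30.0 t 7.62
```

```bash
python3 -m inch '[[0.0086,0.03,0,-0.007,0],[0.0086,0.07,0,-0.007,0],[0.0086,0.11,0,-0.007,0],[0.0086,0.1325,0.01,-0.007,0],[0.0086,0.1325,0.04,-0.007,0],[0.0086,0.1325,0.07,-0.007,0],[0.0086,0.1325,0.08,-0.007,0],[0.0086,0.1325,0.08,-0.007,0]]'; python3 -m inch '[[0,0,0.005,0,0],[0,0,0.01,0,0],[0,0,0.015,0,0],[0,0,0.02,0,0],[0,0,0.025,0,0],[0,0,0.03,0,0],[0,0,0.03,0,0],[0,0,0.03,0,0]]'; python3 -c "
from h import *
go(415.2,355.1,224,3.079)"
```

```text
time: 8.28
tool_pos: [414.7, 354.7, 328.0]
tcp_rot: [-3.138, -0.005, 3.079]
contact_force: [-0.2, -0.6, -1.3]
grip_width: 56.1
finger_force: 30.0
time: 8.95
tool_pos: [415.3, 355.0, 300.4]
tcp_rot: [-3.141, -0.0, 3.079]
contact_force: [-0.1, 0.1, -1.7]
grip_width: 56.0
finger_force: 30.0
shift [ 0.0001  0.0001  0.0764 -0.0002] at [415.3 355.  300.4] [-3.1412e+00 -4.0000e-04  3.0788e+00] grip 56.0 30.0 t 8.95
```

Box bottom is now just inside the lips with no contact force. Continue slowly to near the floor.

```bash
python3 -m inch '[[0,0,0.005,0,0],[0,0,0.01,0,0],[0,0,0.015,0,0],[0,0,0.02,0,0],[0,0,0.025,0,0],[0,0,0.03,0,0],[0,0,0.035,0,0],[0,0,0.035,0,0]]';  python3 -m inch '[[0,0,0.006,0,0],[0,0,0.012,0,0],[0,0,0.018,0,0],[0,0,0.024,0,0],[0,0,0.03,0,0],[0,0,0.035,0,0],[0,0,0.037,0,0],[0,0,0.037,0,0]]'; python3 -c "
from h import *
go(415.2,355.1,224,3.079)"
```

```text
time: 9.62
tool_pos: [415.0, 354.8, 264.4]
tcp_rot: [-3.14, -0.002, 3.079]
contact_force: [0.1, -1.1, -1.1]
grip_width: 55.7
finger_force: 30.0
time: 10.28
tool_pos: [415.2, 355.0, 228.0]
tcp_rot: [-3.141, -0.001, 3.079]
contact_force: [-0.5, -0.4, -1.5]
grip_width: 56.3
finger_force: 30.0
shift [-0.      0.0001  0.004  -0.0002] at [415.2 355.  228. ] [-3.1408e+00 -9.0000e-04  3.0788e+00] grip 56.3 30.0 t 10.28
```

```bash
python3 -m inch '[[0,0,0.001,0,0],[0,0,0.002,0,0],[0,0,0.003,0,0],[0,0,0.0035,0,0],[0,0,0.004,0,0],[0,0,0.0045,0,0],[0,0,0.0045,0,0]]'
```

```text
time: 10.87
tool_pos: [415.3, 355.0, 224.3]
tcp_rot: [3.142, 0.0, 3.079]
contact_force: [-0.8, -1.0, -0.4]
grip_width: 56.0
finger_force: 30.0
```

```bash
python3 -m inch '[[0,0,0.0005,0,0],[0,0,0.001,0,0],[0,0,0.001,0,0],[0,0,0.001,0,0]]'
```

```text
time: 11.2
tool_pos: [415.2, 355.0, 224.3]
tcp_rot: [3.141, 0.001, 3.079]
contact_force: [-3.4, -2.0, 9.6]
grip_width: 55.7
finger_force: 30.0
```

Floor contact (9.6 N). Release and rise.

```bash
python3 -m inch '[[0,0,0,0,1],[0,0,0,0,1],[0,0,0,0,1],[0,0,0,0,1],[0,0,0,0,1],[0,0,0,0,1],[0,0,0,0,1],[0,0,0,0,1]]'; python3 -m inch '[[0,0,-0.01,0,1],[0,0,-0.04,0,1],[0,0,-0.08,0,1],[0,0,-0.12,0,1],[0,0,-0.16,0,1],[0,0,-0.2,0,1],[0,0,-0.2,0,1]]'; python3 - <<'E'
from h import *
w=capture("wrist");c=proj(w,np.array([[414.2,354.1,51]]))[0];print(c)
np.savez("w3.npz",**{k:np.asarray(w[k]) for k in("color","pose","intrinsics")})
cv2.imwrite("pics/w3.png",w["color"][:,:,::-1])
m=cmask(w,"box",c,150);print(m.sum(),fit([w],[m],[M["box"][0]+[0,0,30]],[414,354,[-.075]]))
go(578,-146,420,1.48)
t=capture("top");p=ray(t,(336,239),77);print(p)
im=t["color"];cr=im[200:280,290:390].reshape(-1,3);m=cmask(t,"insert",(336,239),40)
print(m.sum(),cv2.minAreaRect(np.argwhere(m)[:,::-1].astype(np.float32)))
r=fit([t],[m],M["insert"],[p[0],p[1],[1.48,1.55]]);print(r)
E
```

```text
time: 11.87
tool_pos: [415.3, 355.0, 223.1]
tcp_rot: [-3.141, -0.0, 3.079]
contact_force: [0.4, -1.0, 1.0]
grip_width: 91.9
finger_force: 0.0
time: 12.45
tool_pos: [415.7, 355.4, 432.6]
tcp_rot: [3.132, 0.013, 3.079]
contact_force: [0.2, 0.9, 0.9]
grip_width: 92.1
finger_force: 0.0
[316.78685535 210.08898891]
7008.0 (array([ 4.15359016e+02,  3.54326718e+02, -6.56772632e-02]), np.float64(0.02454337850213051))
shift [-0.1937 -0.49    0.0086  1.5988] at [415.4 355.2 428.6] [3.1355 0.0085 3.0788] grip 91.6 0.0 t 12.5
[ 572.55787203 -147.34424521   77.        ]
1257.0 ((336.1621398925781, 237.55519104003906), (51.57124710083008, 25.16278076171875), 4.763641834259033)
(array([ 579.00015242, -148.62079447,    1.45457504]), np.float64(0.1485680192708969))
```

View pics/w3.png

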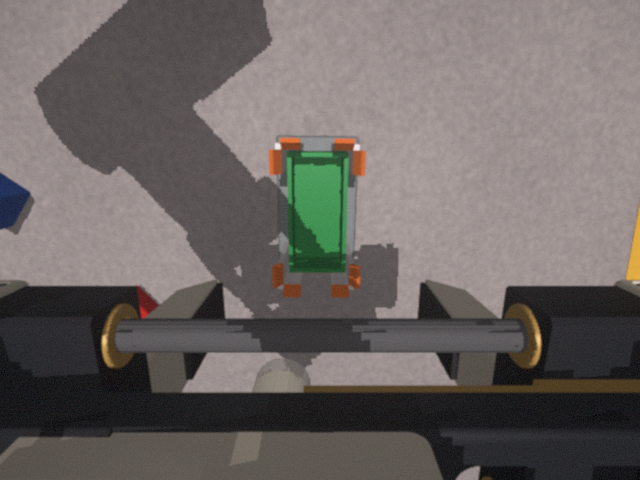

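Green box sits in the pocket between the guides at (318,210), square. Next: above the pile at about (576,-148), yaw 1.465.

```bash
python3 -m inch '[[-0.192,-0.492,0.009,1.61,1],[-0.192,-0.492,0.009,1.61,1],[-0.192,-0.492,0.009,1.61,1],[-0.192,-0.492,0.009,1.61,1],[-0.192,-0.492,0.009,1.61,1],[-0.192,-0.492,0.009,1.61,1],[-0.192,-0.492,0.009,1.61,1],[-0.192,-0.492,0.009,1.61,1]]'>/dev/null; python3 -c "
from h import *
go(576,-148,420,1.465)"
```

```text
shift [-0.1895 -0.0361 -0.0041  0.6076] at [516.5  35.5 415.9] [-3.1388e+00 -1.8000e-03  2.0726e+00] grip 91.9 0.0 t 13.22
```

```bash
python3 -m inch '[[-0.1895,-0.036,-0.004,0.607,1],[-0.1895,-0.036,-0.004,0.607,1],[-0.1895,-0.036,-0.004,0.607,1],[-0.1895,-0.036,-0.004,0.607,1],[-0.1895,-0.036,-0.004,0.607,1],[-0.1895,-0.036,-0.004,0.607,1],[-0.1895,-0.036,-0.004,0.607,1],[-0.1895,-0.036,-0.004,0.607,1]]'>/dev/null; python3 - <<'E'
from h import *
go(576,-148,420,1.465)
w=capture("wrist");c=proj(w,np.array([[576,-148,77]]))[0];print(c)
cv2.imwrite("pics/w4.png",w["color"][:,:,::-1])
im=w["color"];h=cv2.cvtColor(im,cv2.COLOR_RGB2HSV).astype(int)
H,s,v=h[...,0],h[...,1],h[...,2];m=((abs(H-113)<15)&(s>110)).astype(np.uint8)
k,l,st,ce=cv2.connectedComponentsWithStats(m)
D=[ce[i] for i in range(1,k) if 8<st[i,4]<200 and np.hypot(*(ce[i]-c))<110]
P=np.array([ray(w,d+[0,0],71)[:2] for d in D]);print(len(P),P.mean(0),np.mean(D,0))
u=np.linalg.svd(P-P.mean(0))[2][0];print("yaw",np.arctan2(u[1],u[0]))
E
```

```text
shift [-0.0031 -0.0008  0.0001  0.0081] at [ 577.1 -145.   420.1] [-3.1385e+00 -1.2000e-03  1.4731e+00] grip 91.7 0.0 t 13.88
[320.04120442 228.57078824]
21 [ 578.17719089 -147.58102241] [322.35229047 225.77434528]
yaw -1.6614791201872743
```

View pics/w4.png

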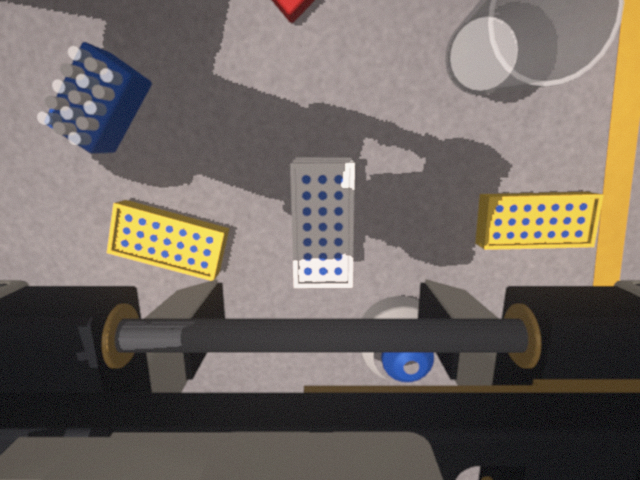

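White pile with 21 blue dots at (322,226) directly under the gripper; yellow look-alikes to either side, mixer behind. Grasp only the top flange (TCP z 232.5).

```bash
python3 -c "
from h import *
go(578.8,-147.6,232.5,1.48)"
```

```text
shift [-0.003   0.002   0.1881 -0.0061] at [ 577.1 -144.4  420.6] [-3.1395e+00 -9.0000e-04  1.4739e+00] grip 91.7 0.0 t 13.93
```

```bash
python3 -m inch '[[-0.003,0.002,0.02,-0.006,1],[-0.003,0.002,0.05,-0.006,1],[-0.003,0.002,0.09,-0.006,1],[-0.003,0.002,0.13,-0.006,1],[-0.003,0.002,0.16,-0.006,1],[-0.003,0.002,0.178,-0.006,1],[-0.003,0.002,0.178,-0.006,1],[-0.003,0.002,0.178,-0.006,1]]'; python3 -c "
from h import *
go(578.8,-147.6,232.5,1.48)"
```

```text
time: 14.6
tool_pos: [579.0, -147.4, 243.3]
tcp_rot: [-3.14, -0.001, 1.48]
contact_force: [0.9, -0.0, 1.1]
grip_width: 91.8
finger_force: 0.0
shift [-0.0003 -0.0002  0.0108  0.0001] at [ 579.  -147.4  243.3] [-3.1398e+00 -6.0000e-04  1.4801e+00] grip 91.8 0.0 t 14.6
```

```bash
python3 -m inch '[[0,0,0.005,0,1],[0,0,0.0105,0,1],[0,0,0.0105,0,1],[0,0,0.0105,0,1],[0,0,0.0105,0,1]]';python3 -m inch '[[0,0,0,0,0],[0,0,0,0,0],[0,0,0,0,0],[0,0,0,0,0],[0,0,0,0,0],[0,0,0,0,0],[0,0,0,0,0],[0,0,0,0,0]]';  python3 -m inch '[[0,0,-0.003,0,0],[0,0,-0.006,0,0],[0,0,-0.01,0,0],[0,0,-0.015,0,0],[0,0,-0.02,0,0],[0,0,-0.03,0,0],[0,0,-0.03,0,0],[0,0,-0.03,0,0]]'
```

```text
time: 15.02
tool_pos: [579.3, -148.7, 233.7]
tcp_rot: [3.141, 0.0, 1.478]
contact_force: [0.4, 0.2, -0.1]
grip_width: 91.6
finger_force: 0.0
time: 15.68
tool_pos: [579.1, -148.7, 233.0]
tcp_rot: [-3.141, 0.0, 1.478]
contact_force: [-0.8, 0.2, -0.3]
grip_width: 55.5
finger_force: 30.0
time: 16.35
tool_pos: [579.4, -148.8, 264.1]
tcp_rot: [3.14, 0.001, 1.478]
contact_force: [-0.1, 0.0, -1.6]
grip_width: 55.8
finger_force: 30.0
```

Lifted with about 1 insert's weight. Carry high to the nest.

```bash
python3 -m inch '[[0,0,-0.04,0,0],[0,0,-0.08,0,0],[0,0,-0.12,0,0],[0,0,-0.16,0,0],[0,0,-0.17,0,0],[0,0,-0.17,0,0]]' >/dev/null; python3 -c "
from h import *
go(415.2,355,430,3.079)
t=capture('top');cv2.imwrite('pics/t5.png',t['color'][:,:,::-1])"
```

```text
shift [ 0.4863 -0.2101  0.007  -1.6011] at [ 579.3 -148.7  437. ] [3.1342e+00 2.2000e-03 1.4779e+00] grip 55.8 30.0 t 16.85
```

```bash
python3 -m inch '[[0.486,-0.21,0.004,-1.6,0],[0.486,-0.21,0.004,-1.6,0],[0.486,-0.21,0.004,-1.6,0],[0.486,-0.21,0.004,-1.6,0],[0.486,-0.21,0.004,-1.6,0],[0.486,-0.21,0.004,-1.6,0],[0.486,-0.21,0.004,-1.6,0],[0.486,-0.21,0.004,-1.6,0]]' >/dev/null; python3 -c "
from h import *
go(415.2,355,430,3.079)"
```

```text
shift [ 0.1602  0.1102 -0.0023 -0.5953] at [474.5 169.8 427.7] [-3.1378 -0.0033  2.4837] grip 55.7 30.0 t 17.57
```

```bash
python3 -m inch '[[0.16,0.11,0,-0.595,0],[0.16,0.11,0,-0.595,0],[0.16,0.11,0,-0.595,0],[0.16,0.11,0,-0.595,0],[0.16,0.11,0,-0.595,0],[0.16,0.11,0,-0.595,0],[0.16,0.11,0,-0.595,0],[0.16,0.11,0,-0.595,0]]' >/dev/null; python3 - <<'E'
from h import *
import h
go(415.2,355,330,3.079)
w=capture("wrist");o=get_obs()["tool_pos"]
v=cv2.cvtColor(w["color"],cv2.COLOR_RGB2HSV).astype(int);m=((abs(v[...,0]-113)<15)&(v[...,1]>110)).astype(np.uint8)
k,l,st,ce=cv2.connectedComponentsWithStats(m)
D=np.array([ce[i] for i in range(1,k) if 20<st[i,4]<900 and ce[i][1]<285 and st[i,1]+st[i,3]<280 and abs(ce[i][0]-320)<90])
P=np.array([ray(w,d,o[2]-162)[:2]-o[:2] for d in D]);a=get_obs()["tcp_rot"][2]
T=np.c_[np.cos(a)*P[:,0]+np.sin(a)*P[:,1],np.sin(a)*P[:,0]-np.cos(a)*P[:,1]];print(T[np.argsort(T[:,0])].round(1))
E
```

```text
shift [ 0.0026  0.0018  0.0984 -0.0072] at [417.6 353.  428.4] [-3.1387e+00 -2.9000e-03  3.0718e+00] grip 56.0 30.0 t 18.23
[[ 30.5  13.9]
 [ 30.5 -15.3]
 [ 30.6  -0.5]
 [ 45.1  13.9]
 [ 45.1  -0.6]
 [ 45.1 -15.2]]
```

Insert is held with +1.3 mm tool-x offset, same as the box was. Lower.

```bash
python3 -m inch '[[0.0022,0.0019,0.02,-0.007,0],[0.0022,0.0019,0.05,-0.007,0],[0.0022,0.0019,0.08,-0.007,0],[0.0022,0.0019,0.095,-0.007,0],[0.0022,0.0019,0.095,-0.007,0],[0.0022,0.0019,0.095,-0.007,0]]'; python3 -m inch '[[0,0,0.007,0,0],[0,0,0.014,0,0],[0,0,0.021,0,0],[0,0,0.028,0,0],[0,0,0.035,0,0],[0,0,0.042,0,0],[0,0,0.049,0,0],[0,0,0.049,0,0]]'; python3 -c "
from h import *
go(415.4,355,252,3.079)"
```

```text
time: 18.78
tool_pos: [416.2, 354.4, 335.0]
tcp_rot: [-3.14, -0.001, 3.077]
contact_force: [-0.4, 0.0, -0.4]
grip_width: 55.6
finger_force: 30.0
time: 19.45
tool_pos: [415.2, 355.3, 284.7]
tcp_rot: [-3.14, -0.002, 3.08]
contact_force: [-0.4, -0.2, -1.3]
grip_width: 55.6
finger_force: 30.0
shift [-0.0002 -0.0003  0.0327  0.0008] at [415.2 355.3 284.7] [-3.1399e+00 -2.3000e-03  3.0798e+00] grip 55.6 30.0 t 19.45
```

```bash
python3 -m inch '[[0,0,0.006,0,0],[0,0,0.012,0,0],[0,0,0.018,0,0],[0,0,0.022,0,0],[0,0,0.026,0,0],[0,0,0.0285,0,0],[0,0,0.0285,0,0],[0,0,0.0285,0,0]]'; python3 -m inch '[[0,0,0.001,0,0],[0,0,0.002,0,0],[0,0,0.003,0,0],[0,0,0.003,0,0],[0,0,0.003,0,0]]'
```

```text
time: 20.12
tool_pos: [415.6, 355.5, 257.9]
tcp_rot: [-3.141, -0.0, 3.08]
contact_force: [-0.2, -0.6, -1.3]
grip_width: 55.5
finger_force: 30.0
time: 20.53
tool_pos: [415.6, 355.5, 254.9]
tcp_rot: [-3.142, 0.0, 3.08]
contact_force: [-0.1, 0.2, -0.9]
grip_width: 55.8
finger_force: 30.0
```

```bash
python3 -m inch '[[0,0,0.0007,0,0],[0,0,0.0014,0,0],[0,0,0.002,0,0],[0,0,0.002,0,0],[0,0,0.002,0,0]]';python3 -m inch '[[0,0,0.0005,0,0],[0,0,0.001,0,0],[0,0,0.001,0,0],[0,0,0.001,0,0]]'
```

```text
time: 20.95
tool_pos: [415.6, 355.5, 252.9]
tcp_rot: [-3.141, -0.0, 3.08]
contact_force: [-0.6, 0.4, -1.9]
grip_width: 55.7
finger_force: 30.0
time: 21.28
tool_pos: [415.6, 355.5, 252.0]
tcp_rot: [-3.142, 0.0, 3.08]
contact_force: [-0.0, 0.7, 0.6]
grip_width: 55.9
finger_force: 30.0
```

```bash
python3 -m inch '[[0,0,0.0005,0,0],[0,0,0.001,0,0],[0,0,0.001,0,0],[0,0,0.001,0,0]]'
```

```text
time: 21.62
tool_pos: [415.6, 355.5, 251.9]
tcp_rot: [3.141, 0.001, 3.08]
contact_force: [-1.5, -1.8, 7.5]
grip_width: 55.8
finger_force: 30.0
```

Contact exactly at the expected height (252). Release, rise, check.

```bash
python3 -m inch '[[0,0,0,0,1],[0,0,0,0,1],[0,0,0,0,1],[0,0,0,0,1],[0,0,0,0,1],[0,0,0,0,1],[0,0,0,0,1],[0,0,0,0,1]]'; python3 -m inch '[[0,0,-0.01,0,1],[0,0,-0.04,0,1],[0,0,-0.08,0,1],[0,0,-0.12,0,1],[0,0,-0.16,0,1],[0,0,-0.17,0,1],[0,0,-0.17,0,1]]'; python3 - <<'E'
from h import *
w=capture("wrist");cv2.imwrite("pics/w6.png",w["color"][:,:,::-1])
v=cv2.cvtColor(w["color"],cv2.COLOR_RGB2HSV).astype(int);m=((abs(v[...,0]-113)<15)&(v[...,1]>110)).astype(np.uint8)
k,l,st,ce=cv2.connectedComponentsWithStats(m);c=proj(w,np.array([[415,354.5,90.]]))[0]
D=[ce[i] for i in range(1,k) if 8<st[i,4]<300 and np.hypot(*(ce[i]-c))<100]
P=np.array([ray(w,d,90)[:2] for d in D]);u=np.linalg.svd(P-P.mean(0))[2][0];print(len(P),P.mean(0),u[1]/u[0])
go(554,102,420,2.21)
E
```

```text
time: 22.28
tool_pos: [415.6, 355.5, 250.9]
tcp_rot: [-3.141, -0.0, 3.08]
contact_force: [-0.2, -0.7, 0.2]
grip_width: 91.3
finger_force: 0.0
time: 22.87
tool_pos: [415.7, 355.7, 425.7]
tcp_rot: [3.136, 0.007, 3.08]
contact_force: [0.6, -0.4, -0.6]
grip_width: 91.6
finger_force: 0.0
21 [415.16176125 354.86452345] -0.06123684067763015
shift [-0.1539 -0.2444  0.0028  0.8698] at [415.4 355.5 422.8] [3.1394e+00 3.1000e-03 3.0798e+00] grip 92.1 0.0 t 22.92
```

View pics/w6.png

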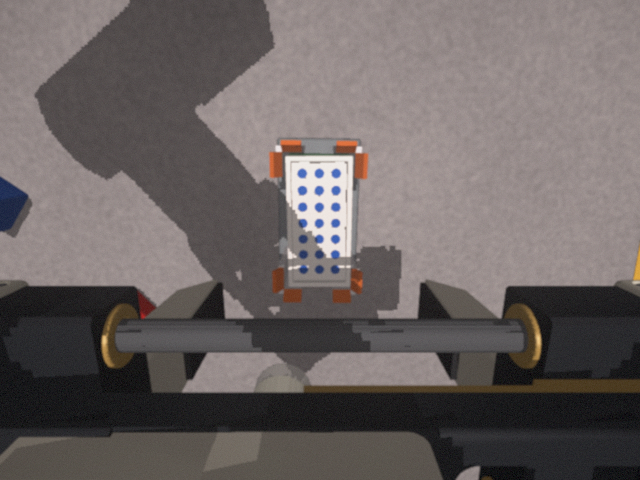

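The white insert sits squarely on the box between the guides at (319,221). On to the lid.

```bash
python3 -m inch '[[-0.154,-0.244,0.003,0.87,1],[-0.154,-0.244,0.003,0.87,1],[-0.154,-0.244,0.003,0.87,1],[-0.154,-0.244,0.003,0.87,1],[-0.154,-0.244,0.003,0.87,1],[-0.154,-0.244,0.003,0.87,1],[-0.154,-0.244,0.003,0.87,1],[-0.154,-0.244,0.003,0.87,1]]'>/dev/null; python3 -m inch '[[0,0,0,0,1],[0,0,0,0,1]]'; python3 - <<'E'
from h import *
w=capture("wrist");c=proj(w,np.array([[554,102,20.]]))[0];print(c)
m=cmask(w,"lid",c,150);r=fit([w],[m],M["lid"],[554,102,[2.21]]);print(m.sum(),r)
x,y,a=r[0];go(x,y,185.5,a)
E
```

```text
time: 23.75
tool_pos: [553.9, 102.6, 416.4]
tcp_rot: [-3.139, -0.002, 2.21]
contact_force: [0.2, -0.5, 0.4]
grip_width: 91.6
finger_force: 0.0
[321.24945914 214.75233709]
6049.0 (array([554.11912549, 102.32769391,   2.20753624]), np.float64(0.03635931387543678))
shift [-1.100e-03 -2.000e-04  2.314e-01  4.100e-03] at [553.7 103.3 416.9] [-3.1398e+00 -1.7000e-03  2.2116e+00] grip 91.6 0.0 t 23.8
```

Fit agrees with the top camera to 1 mm. Grasp the lid with the tips 7 mm above the bench.

```bash
python3 -m inch '[[-0.001,0,0.03,0.004,1],[-0.001,0,0.07,0.004,1],[-0.001,0,0.11,0.004,1],[-0.001,0,0.15,0.004,1],[-0.001,0,0.19,0.004,1],[-0.001,0,0.22,0.004,1],[-0.001,0,0.231,0.004,1],[-0.001,0,0.231,0.004,1]]'; python3 -m inch '[[0,0,0,0,1],[0,0,0,0,0],[0,0,0,0,0],[0,0,0,0,0],[0,0,0,0,0],[0,0,0,0,0],[0,0,0,0,0],[0,0,0,0,0]]'; python3 -m inch '[[0,0,-0.01,0,0],[0,0,-0.04,0,0],[0,0,-0.08,0,0],[0,0,-0.12,0,0],[0,0,-0.16,0,0],[0,0,-0.2,0,0],[0,0,-0.23,0,0],[0,0,-0.23,0,0]]'; python3 -c "
from h import *
go(415.6,355.3,420,3.079)"
```

```text
time: 24.47
tool_pos: [553.4, 102.9, 184.4]
tcp_rot: [-3.137, -0.003, 2.208]
contact_force: [-0.2, -0.2, -0.3]
grip_width: 91.9
finger_force: 0.0
time: 25.13
tool_pos: [554.9, 101.6, 187.4]
tcp_rot: [3.141, 0.0, 2.206]
contact_force: [-0.8, -0.5, 4.3]
grip_width: 56.0
finger_force: 30.0
time: 25.8
tool_pos: [555.2, 101.8, 424.8]
tcp_rot: [3.131, 0.007, 2.206]
contact_force: [0.3, -0.6, -1.9]
grip_width: 55.7
finger_force: 30.0
shift [ 0.2869  0.038   0.0048 -0.8732] at [555.2 101.8 424.8] [3.1309 0.0072 2.2058] grip 55.7 30.0 t 25.8
```

```bash
python3 -m inch '[[0.287,0.038,0.002,-0.873,0],[0.287,0.038,0.002,-0.873,0],[0.287,0.038,0.002,-0.873,0],[0.287,0.038,0.002,-0.873,0],[0.287,0.038,0.002,-0.873,0],[0.287,0.038,0.002,-0.873,0],[0.287,0.038,0.002,-0.873,0],[0.287,0.038,0.002,-0.873,0]]'>/dev/null; python3 -m inch '[[0,0,0,0,0],[0,0,0,0,0],[0,0,0,0,0]]'; python3 -c "
from h import *
go(415.6,355.3,320,3.079)"
```

```text
time: 26.72
tool_pos: [415.7, 354.3, 414.7]
tcp_rot: [-3.141, -0.0, 3.077]
contact_force: [0.9, 0.6, -0.6]
grip_width: 55.7
finger_force: 30.0
shift [ 0.0002  0.001   0.0947 -0.0024] at [415.7 354.3 414.7] [-3.1408e+00 -3.0000e-04  3.0766e+00] grip 55.7 30.0 t 26.72
```

```bash
python3 -m inch '[[0,0.001,0.02,-0.002,0],[0,0.001,0.05,-0.002,0],[0,0.001,0.08,-0.002,0],[0,0.001,0.095,-0.002,0],[0,0.001,0.105,-0.002,0],[0,0.001,0.112,-0.002,0],[0,0.001,0.112,-0.002,0],[0,0.001,0.112,-0.002,0]]'; python3 -m inch '[[0,0,0.004,0,0],[0,0,0.008,0,0],[0,0,0.012,0,0],[0,0,0.016,0,0],[0,0,0.019,0,0],[0,0,0.02,0,0],[0,0,0.02,0,0],[0,0,0.02,0,0]]'
```

```text
time: 27.38
tool_pos: [415.9, 356.0, 303.6]
tcp_rot: [3.141, 0.001, 3.08]
contact_force: [-0.3, 0.3, -1.4]
grip_width: 56.0
finger_force: 30.0
time: 28.05
tool_pos: [415.2, 356.2, 282.9]
tcp_rot: [-3.141, -0.0, 3.081]
contact_force: [-0.5, -2.4, -1.1]
grip_width: 55.4
finger_force: 30.0
```

```bash
python3 -m inch '[[0,-0.0008,0.001,0,0],[0,-0.0008,0.002,0,0],[0,-0.0008,0.003,0,0],[0,-0.0008,0.003,0,0],[0,-0.0008,0.003,0,0]]'; python3 -m inch '[[0,0,0.0005,0,0],[0,0,0.001,0,0],[0,0,0.0015,0,0],[0,0,0.0015,0,0],[0,0,0.0015,0,0]]'
```

```text
time: 28.47
tool_pos: [415.2, 355.5, 279.9]
tcp_rot: [3.142, 0.0, 3.081]
contact_force: [-0.2, 0.2, -1.7]
grip_width: 55.8
finger_force: 30.0
time: 28.88
tool_pos: [415.2, 355.5, 278.4]
tcp_rot: [-3.142, 0.0, 3.081]
contact_force: [0.4, -0.9, -1.6]
grip_width: 56.1
finger_force: 30.0
```

```bash
python3 -m inch '[[0,0,0.0005,0,0],[0,0,0.001,0,0],[0,0,0.001,0,0],[0,0,0.001,0,0]]'
```

```text
time: 29.22
tool_pos: [415.1, 355.4, 278.4]
tcp_rot: [3.141, 0.001, 3.081]
contact_force: [-2.3, -2.1, 5.7]
grip_width: 55.7
finger_force: 30.0
```

Seated at the expected height. Release, rise, verify.

```bash
python3 -m inch '[[0,0,0,0,1],[0,0,0,0,1],[0,0,0,0,1],[0,0,0,0,1],[0,0,0,0,1],[0,0,0,0,1],[0,0,0,0,1],[0,0,0,0,1]]'; python3 -m inch '[[0,0,-0.01,0,1],[0,0,-0.04,0,1],[0,0,-0.08,0,1],[0,0,-0.12,0,1],[0,0,-0.14,0,1],[0,0,-0.14,0,1],[0,0,-0.14,0,1]]'; python3 - <<'E'
from h import *
w=capture("wrist")
c=proj(w,np.array([[415,354.5,120.]]))[0]
m=cmask(w,"lid",c,120);print(m.sum(),fit([w],[m],[blk(116,56,96,124)],[415,355,[-.075]]))
t=capture("scene");cv2.imwrite("pics/fin.png",np.hstack([cv2.resize(w["color"][60:360,170:470],(400,400)),cv2.resize(t["color"][100:400,180:480],(400,400))])[:,:,::-1])
E
```

```text
time: 29.88
tool_pos: [415.2, 355.5, 277.4]
tcp_rot: [-3.141, -0.0, 3.081]
contact_force: [0.5, -0.2, 1.2]
grip_width: 91.7
finger_force: 0.0
time: 30.47
tool_pos: [415.0, 355.4, 419.3]
tcp_rot: [3.14, 0.003, 3.081]
contact_force: [-0.3, -0.3, -0.7]
grip_width: 91.7
finger_force: 0.0
10400.0 (array([ 4.14094621e+02,  3.54920170e+02, -5.98698077e-02]), np.float64(0.03716346248984337))
```

View pics/fin.png

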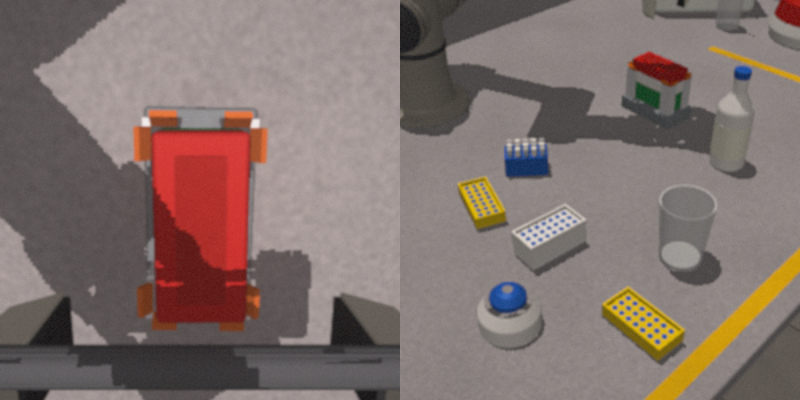

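The lid is seated level in the nest (left crop around (200,225)). The two spares remain in their pile, and the bottle, beaker, mixer and rack stand upright (right crop). Handing in.

```bash
python3 -c "
from plant import *
print(close_job())"
```

```text
the job is handed in; nothing more can be done
None
```

The box body, top white insert and red lid are stacked, seated and released in the nest, and the job is handed in after about 31 s; no verdict came back, but the last pictures show the stack square, the two spares still in their pile and the bystanders upright.

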